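# Unstack the soldering supplies into their colour-coded dishes

## Robot

A 6-joint arm with a two-finger parallel gripper is mounted at the origin on a cart in front of the work surface, level with it; the furniture and walls round the work are solid. World frame = base frame: x ahead of the robot, y to its left, z up, the work surface at z = 0. Lengths are in m, angles in rad, forces in N, time in s.
With the tool pointing down it reaches from about 0.425 to 0.95 m from the base axis. Payload 3.5 kg.
Tool frame: the origin (TCP) lies midway between the tips of the shut fingers; the grasp point (between the pads) lies 19 mm behind it; z points along the fingers, y is the line along which they close (so a half turn about z gives the same grasp; the last joint's range is limited). The gripper opens to 85 mm and grips with 20 to 120 N. Pads are 22 mm wide; open, the fingers measure 114 mm over their backs; the gripper's body (76 mm by 85 mm) begins 54 mm behind the grasp point. The pads swing forward as they close: fully open they stand 13 mm farther back than shut.
Start: joints at [-1.359, 0.286, 1.577, -0, 1.279, -0.15], TCP at [0.239, -0.631, 0.231] pointing down, gripper open.
Joint ranges: [-2.77, 2.77], [-0.9, 2.22], [0.21, 2.48], [-1.53, 4.67], [0.24, 2.81], [-2.84, 2.84]. Speed limits (rad/s): [2.79, 2.79, 3.14, 3.14, 3.14, 3.14].

## Interface

Orientations are given as a unit quaternion [x, y, z, w].
In Python, from plant import ctrl gives the robot as it stands. The module is installed in compiled form; this text tells all that it offers.
- The arm moves only by the shell command python3 -m inch 'ROWS' [FORCE]. ROWS is JSON, a list of rows, each a list of 5 numbers: the closure, from 0 (fully open) to 1 (shut), then the shift along the tool's x, y, z in m, then the turn about the tool's z in degrees. A call has 1 to 5 rows; each row is the pose to reach, as a shift and turn from the pose commanded when the call began, along the tool's axes at that moment; what a row does not reach only later rows make up. A row lasts 1/12 s, in which the tool goes at most 41.7 mm and 7.16 degrees, less where a joint would pass 70% of its speed; a pose out of reach is approached as far as the arm can. A call with a gripper value outside its range is refused whole. The fingers move at their own pace and stop on an object; FORCE is the grip in N (left out, the last holds). Time passes only in rows, so rows that repeat a pose let the fingers close. It gives the time, the measured TCP pose, the force, the opening and the grip force at its end, in the units of the state.
- ctrl.get_state(): the state, without advancing time (a new reading comes with each control period).
- ctrl.read_camera(name): name is "scene" or "top" or "wrist"; returns a dict with "pixels" (480x640x3 uint8, red, green, blue), "depth" (480x640 float32, m along the optical axis (not along the pixel's ray), 0 where there is no reading), "fx", "fy", "cx", "cy" (pixels), "xyz" and "rotation" of the camera in the world; the wrist camera has in their place "mount" (4x4, takes a point from camera to tool coordinates, whose origin is the TCP and whose axes are the flange's). Camera axes: x right, y down, z forward; pixel columns grow to the right and rows downward; lengths in m; the calibration is good to about 2 mm. A picture is of the moment at which its call begins: read the wrist's pose just before it.
- ctrl.sign_off(): hands the job in; it is judged then, once.
Trained networks look in a picture, given as the dict that the camera call returned (one of the last four; its "shot" number tells which), for a name from the list of things; names that differ only in an ending like _2 or _b are one class to them, and where a whole thing is asked for, a point or a joint stands for the part that bears it (a point fixed in the world has none). Each returns a list of dicts, best first, with "score" (0 to 1); they miss things now and then, are a little off and sometimes report something else, mostly with a low value. They report only what shows in the picture. A call takes as long as a camera call. They do not tell look-alikes from the thing itself.
- ctrl.spot_in(query, picture): "at" ([column, row] in pixels, amid what is visible of it).
- ctrl.tip_of(query, picture): "at" ([column, row] in pixels: a listed point, or the origin of a listed thing).
The state is a dict: "time": time; "qpos": joint angles; "dq": joint speeds; "joint_efforts": joint torques, N m; "eef_pos": TCP position; "tcp_rot": TCP orientation; "contact_force": force on the tool from outside, world axes, zero at the start; "wrist_torque": the same for the moment, N m; "opening": opening from 0.0 (shut) to 1.0 (fully open); "finger_force": force on a finger pad.
Only numpy, scipy, OpenCV 4.12 (cv2) and the standard library are available. Lean on these libraries where they do the work, as an engineer would, in place of code of your own. Each camera call takes 0.05 s, during which the arm holds its last target. There are 200 camera calls.

## Task

Tidy the soldering supplies: they stand piled in two stacks, the black loupe on the red flux tin and the blue braid reel on the solder reel. Take the stacks apart and set each thing down, upright and flat, inside its own dish: the flux tin in the red dish, the solder reel in the yellow one, the braid reel in the blue one and the loupe in the white one. Set things down rather than dropping them, tip nothing over, and leave the flux bottle standing where it is.

Things in the scene. Friction and masses are not known exactly. Their poses are not given: they have to be found in the camera images.
- flux_tin: flat red round tin with its screw lid on, 56 mm diameter over the lid (upper 10 mm; the lower 10 mm is 52 mm), 20 mm high, about 0.1 kg. Stands on the bench at the start, with the loupe on its lid. Origin: centre of the underside; z up.
- loupe: black eye loupe, round, wide end up, 40 mm diameter at the top, tapering to 28 mm at the foot, 38 mm high, about 60 g. At the start it stands on the flux tin, within a few mm of its centre. Origin: centre of the underside; z up.
- solder_reel: reel of solder wire standing on end: black flanges, white middle, yellow label on top, 52 mm diameter, 38 mm high, about 0.25 kg. Stands on the bench at the start, with the braid reel on top. Origin: centre of the underside; z up.
- braid_reel: small flat blue reel of desoldering braid with a white label on top: disc 41 mm diameter, 12 mm high, about 40 g; a thin copper tail sticks out some 55 mm from the disc's centre towards the reel's -y (it is so light that it touches nothing; it may lie over the dish's rim). At the start it lies on the solder reel, 3 to 8 mm off its centre. Origin: centre of the underside of the disc; x is across the tail, z up.
- dish_red: red round plastic dish, stuck to the bench: inside diameter 76 mm, outside 84 mm; the floor (dark inlay) is 3 mm above the bench, the rim 6 mm. Place for the flux tin, which has 12 mm of play to each side (its 52 mm foot) in it. Origin: centre of the underside, at bench height; z up.
- dish_yellow: yellow round plastic dish, stuck to the bench: inside diameter 76 mm, outside 84 mm; the floor (dark inlay) is 3 mm above the bench, the rim 6 mm. Place for the solder reel, which has 12 mm of play to each side in it. Origin: centre of the underside, at bench height; z up.
- dish_blue: blue round plastic dish, stuck to the bench: inside diameter 65 mm, outside 73 mm; the floor (dark inlay) is 3 mm above the bench, the rim 6 mm. Place for the braid reel, which has 12 mm of play to each side in it. Origin: centre of the underside, at bench height; z up.
- dish_white: white round plastic dish, stuck to the bench: inside diameter 54 mm, outside 62 mm; the floor (dark inlay) is 3 mm above the bench, the rim 6 mm. Place for the loupe, which has 12 mm of play to each side (its 28 to 30 mm foot) in it. Origin: centre of the underside, at bench height; z up.
- flux_bottle: small beige bottle with teal cap and pink needle nozzle, 39 mm diameter, 108 mm high with the nozzle, stands loose on the bench between the places; not to be moved. Origin: centre of the underside; z up.
There are look-alikes about, which are no part of the job. Of the things that look like the braid_reel, the larger one is meant.

How it is judged:
By the outcome, as a careful person would: the job done as asked, in the order asked, and still so for the second after the job is handed in, with the robot touching nothing.
It also fails if it takes over 109 s, if anything falls off the work surface, if the arm or the gripper's body presses on something with over 40 N, if the wrist force passes 120 N, or if a joint passes its speed limit or range.

## Working session

There is one attempt and no reset: what is moved stays moved. The work goes in short steps, Python scripts to look and compute and a shell command to move; the robot and the scene stay as the last step left them, time stands still between calls to the robot, and variables do not carry over. Pictures are saved under pics/ and viewed, at most 14 in all, crops included, and the job is handed in when it is done.

```bash
mkdir -p pics
cat > h.py <<'E'
from plant import ctrl
import numpy as np, cv2
from scipy.spatial.transform import Rotation as R
def save(p,n): cv2.imwrite(n,cv2.cvtColor(p["pixels"],cv2.COLOR_RGB2BGR))
def rot(p):
    r=np.array(p["rotation"],float)
    return r if r.shape==(3,3) else R.from_quat(r).as_matrix()
def w(p,u,v,z=None):
    ray=np.array([(u-p["cx"])/p["fx"],(v-p["cy"])/p["fy"],1.])
    r=rot(p)@ray; o=np.array(p["xyz"])
    if z is None:
        a=p["depth"][int(v)-1:int(v)+2,int(u)-1:int(u)+2]; return o+r*np.median(a)
    return o+r*(z-o[2])/r[2]
E
python3 - <<'E'
from h import *
s=ctrl.get_state();print(s)
for c in("top","scene"):
    p=ctrl.read_camera(c);save(p,f"pics/{c}0.png");print(c,p["xyz"],p["rotation"],p["fx"])
    for q in "flux_tin loupe solder_reel braid_reel dish_red dish_yellow dish_blue dish_white flux_bottle".split():
        for d in ctrl.spot_in(q,p)[:4]:
            if d["score"]>.2: print(q,round(d["score"],2),np.round(d["at"]),np.round(w(p,*d["at"]),3))
E
```

```text
{'time': 0.0, 'qpos': array([-1.35901364e+00,  2.87176447e-01,  1.57820770e+00, -1.99804218e-06,
        1.27860632e+00, -1.50010170e-01]), 'dq': array([-5.92000573e-04,  2.98765668e-04,  1.88257680e-03,  3.30226430e-04,
       -6.90863707e-04, -6.49367532e-05]), 'joint_efforts': array([-1.57266353e-03, -4.05986774e+01, -2.92627949e+01, -1.86964189e-04,
        5.85495494e-03,  1.39592807e-06]), 'eef_pos': array([ 0.2387953 , -0.63063083,  0.22992338]), 'tcp_rot': array([ 9.83682052e-01,  1.79911600e-01, -3.79797736e-05, -1.19830679e-03]), 'contact_force': array([-0.47251989, -0.66348842, -0.48106717]), 'wrist_torque': array([0.00069087, 0.007491  , 0.00478476]), 'finger_force': 0.0, 'opening': 1.0027552896201488}
top [ 0.37862974 -0.18696285  0.94395166] [ 0.71019127 -0.69958609  0.05359211 -0.05775424] 491.91797758489224
flux_tin 0.69 [283. 287.] [ 0.434 -0.122  0.049]
loupe 0.89 [276. 280.] [ 0.447 -0.107  0.023]
solder_reel 0.75 [238. 191.] [ 0.619 -0.028  0.023]
braid_reel 0.73 [284. 233.] [ 0.54  -0.118  0.01 ]
braid_reel 0.67 [225. 179.] [ 0.634 -0.008  0.051]
dish_red 0.83 [422. 280.] [ 0.454 -0.385  0.003]
dish_yellow 0.75 [215. 292.] [0.426 0.01  0.003]
dish_blue 0.89 [298. 188.] [ 0.632 -0.143  0.004]
dish_white 0.72 [364. 289.] [ 0.436 -0.272  0.004]
flux_bottle 0.77 [389. 239.] [ 0.521 -0.312  0.067]
scene [0.156812   0.36025537 0.67405926] [-0.2657749   0.8719998  -0.39164199  0.12488633] 558.1794861123583
flux_tin 0.96 [336. 337.] [ 0.441 -0.092  0.019]
loupe 0.58 [339. 313.] [ 0.454 -0.118  0.039]
solder_reel 0.65 [206. 324.] [0.614 0.003 0.028]
braid_reel 0.85 [289. 306.] [ 0.544 -0.11   0.008]
braid_reel 0.67 [198. 310.] [0.628 0.    0.049]
dish_red 0.93 [412. 239.] [ 0.456 -0.372  0.003]
dish_yellow 0.78 [307. 401.] [0.421 0.014 0.002]
dish_blue 0.63 [255. 275.] [ 0.637 -0.14   0.003]
dish_white 0.77 [391. 280.] [ 0.438 -0.259  0.003]
flux_bottle 0.89 [365. 232.] [ 0.515 -0.299  0.042]
```

View pics/top0.png

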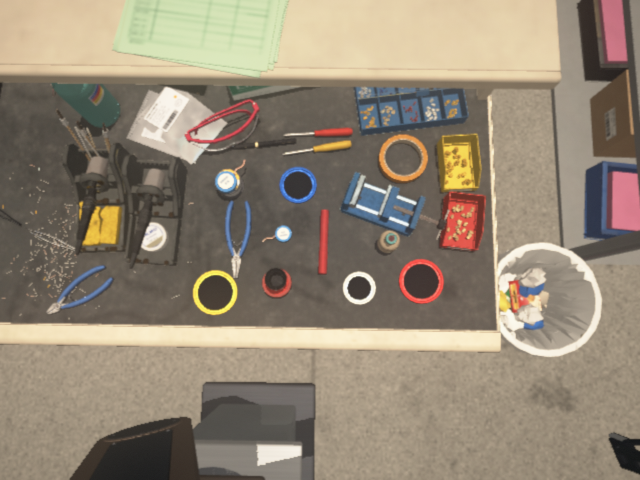

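View pics/scene0.png

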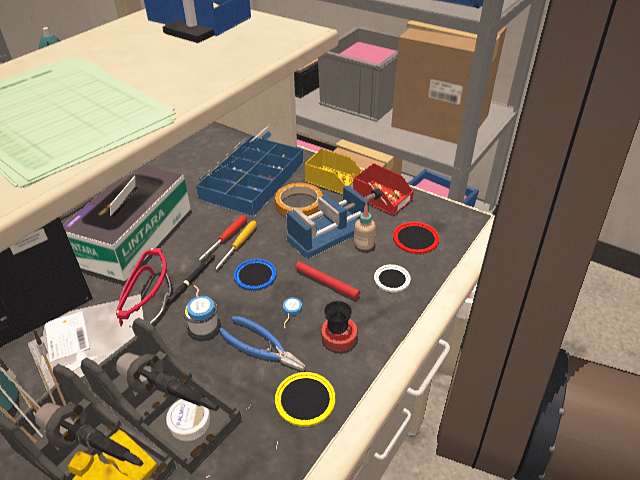

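The top view shows the braid reel on the solder reel at (228,182). There's a smaller look-alike on the bench at (284,234), and a white "PALMOS" tin at (153,237). The loupe on the flux tin is at (277,283). Dishes: yellow (215,292), blue (298,185), white (359,288), red (421,281). Flux bottle: (388,241).

Candidates:
- **Braid reel:** (228,182), the larger one on the reel, against (284,234), the small one on the bench. I choose (228,182).
- **Solder reel:** (228,190), against the PALMOS tin at (153,237) and the orange ring at (403,158). I choose the one under the braid.
- **Tin and loupe:** only (277,283).

```bash
cat > meas.py <<'E'
from h import *
from scipy.optimize import least_squares
def cloud(p):
    v,u=np.mgrid[0:480,0:640]; d=p["depth"]
    r=np.stack([(u-p["cx"])/p["fx"],(v-p["cy"])/p["fy"],np.ones_like(d)],-1)*d[...,None]
    return r@rot(p).T+np.array(p["xyz"])
def ring(P,hsvm,c,rad,zlo,zhi,name):
    m=hsvm&(np.hypot(P[...,0]-c[0],P[...,1]-c[1])<rad)&(P[...,2]>zlo)&(P[...,2]<zhi)
    q=P[m]
    if len(q)<5: print(name,"few",len(q));return
    (cx,cy),r=cv2.minEnclosingCircle(q[:,:2].astype(np.float32))
    print(name,"c",round(cx,4),round(cy,4),"r",round(r,4),"n",len(q),"z",np.round(np.percentile(q[:,2],[5,50,95]),3))
if __name__=="__main__":
    for c in("top","scene"):
        p=ctrl.read_camera(c);P=cloud(p);h=cv2.cvtColor(p["pixels"],cv2.COLOR_RGB2HSV).astype(int)
        S,V,H=h[...,1],h[...,2],h[...,0]; any_=np.ones_like(S,bool)
        red=((H<8)|(H>172))&(S>140)&(V>80); print(c)
        ring(P,red,(.455,-.378),.055,-.01,.02,"dred")
        ring(P,(H>22)&(H<36)&(S>140)&(V>80),(.424,.012),.055,-.01,.02,"dyel")
        ring(P,(H>100)&(H<125)&(S>140)&(V>80),(.634,-.141),.05,-.01,.02,"dblu")
        ring(P,(S<50)&(V>150),(.437,-.265),.045,-.01,.02,"dwhi")
        ring(P,red,(.44,-.105),.05,.01,.03,"tin")
        ring(P,any_,(.445,-.11),.05,.045,.07,"loupe")
        ring(P,any_,(.63,-.01),.032,.043,.06,"braid")
        ring(P,any_,(.625,-.01),.05,.02,.037,"solder")
        ring(P,any_,(.52,-.305),.05,.03,.09,"bottle")
        a=p["pixels"]
        y,x=(182,228) if c=="top" else (315,200)
        y2,x2=(283,277) if c=="top" else (325,340)
        k=[cv2.resize(a[yy-35:yy+35,xx-35:xx+35],(390,390),interpolation=cv2.INTER_CUBIC) for yy,xx in((y,x),(y2,x2))]
        cv2.imwrite(f"pics/crop_{c}.png",cv2.cvtColor(np.hstack(k),cv2.COLOR_RGB2BGR))
    a=cloud(p)
E
python3 meas.py; python3 -c "
import cv2,numpy as np
a=cv2.imread('pics/crop_top.png');b=cv2.imread('pics/crop_scene.png')
cv2.imwrite('pics/crop.png',cv2.resize(np.vstack([a,b]),(600,600)))"
```

```text
top
dred c 0.4531 -0.3822 r 0.0435 n 612 z [0.    0.004 0.008]
dyel c 0.4252 0.0121 r 0.0434 n 567 z [0.    0.004 0.008]
dblu c 0.6384 -0.1414 r 0.0366 n 385 z [0.001 0.005 0.008]
dwhi c 0.4384 -0.2634 r 0.032 n 457 z [-0.     0.004  0.008]
tin c 0.4435 -0.1077 r 0.0264 n 220 z [0.018 0.02  0.024]
loupe c 0.448 -0.1091 r 0.0204 n 215 z [0.046 0.052 0.059]
braid c 0.6343 -0.0134 r 0.0256 n 385 z [0.046 0.05  0.053]
solder c 0.6346 -0.0102 r 0.0261 n 41 z [0.02  0.035 0.037]
bottle c 0.5369 -0.3091 r 0.0345 n 450 z [0.035 0.05  0.07 ]
scene
dred c 0.4538 -0.3845 r 0.0485 n 520 z [-0.     0.004  0.007]
dyel c 0.4266 0.0097 r 0.0453 n 898 z [0.001 0.004 0.007]
dblu c 0.6402 -0.1435 r 0.0411 n 469 z [0.001 0.004 0.007]
dwhi c 0.4397 -0.2635 r 0.0363 n 347 z [0.001 0.004 0.007]
tin c 0.4447 -0.1052 r 0.0288 n 596 z [0.013 0.02  0.022]
loupe c 0.4489 -0.1065 r 0.021 n 367 z [0.046 0.053 0.058]
braid c 0.6342 -0.0115 r 0.0276 n 508 z [0.045 0.05  0.052]
solder c 0.6353 -0.0077 r 0.0263 n 207 z [0.021 0.026 0.037]
bottle c 0.54 -0.3131 r 0.0345 n 637 z [0.032 0.048 0.073]
```

View pics/crop.png

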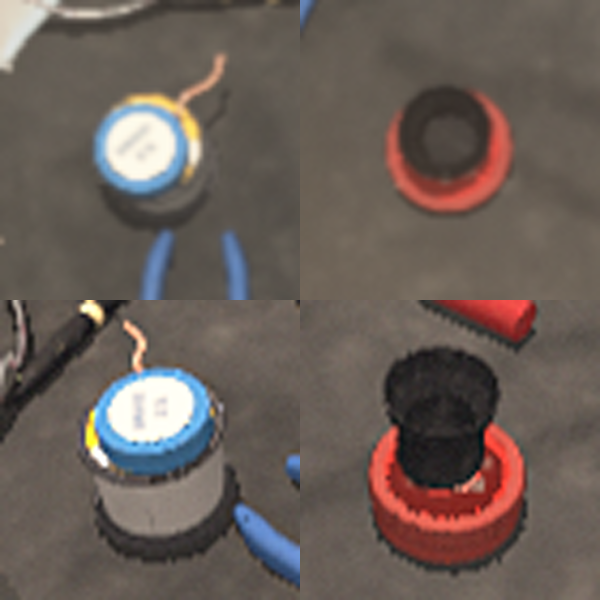

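```bash
cat > go.py <<'E'
import sys; from h import *
def go(x,y,z):
    s=ctrl.get_state(); M=R.from_quat(s["tcp_rot"]).as_matrix()
    d=M.T@(np.array([x,y,z])-s["eef_pos"])
    print("pos",np.round(s["eef_pos"],4),"yaw(toolx)",round(np.degrees(np.arctan2(M[1,0],M[0,0])),1),"tilt",round(M[2,2],4),"shift mm",np.round(d*1000,1),"rows",round(np.linalg.norm(d)/.0417,1),"t",round(s["time"],2),"F",np.round(s["contact_force"],1),"op",round(s["opening"],3),"grip",round(s["finger_force"],1))
if __name__=="__main__": go(*map(float,sys.argv[1:4]))
E
python3 - <<'E'
from meas import *
for c in("top","scene"):
    p=ctrl.read_camera(c);P=cloud(p);h=cv2.cvtColor(p["pixels"],cv2.COLOR_RGB2HSV).astype(int)
    H,S,V=h[...,0],h[...,1],h[...,2]
    ring(P,(H>95)&(H<125)&(S>90),(.63,-.01),.04,.036,.06,"braidblue")
    t=(H<18)&(S>60)&(V>120)&(np.hypot(P[...,0]-.63,P[...,1]+.01)<.08)&(np.hypot(P[...,0]-.63,P[...,1]+.01)>.025)
    print("tail",np.round(P[t].mean(0),3),t.sum(), np.round(P[t][:6],3))
    for d in ctrl.tip_of("flux_bottle",p)[:1]: print("bottle",w(p,*d["at"],0))
    for d in ctrl.tip_of("braid_reel",p)[:2]: print("braid",d["score"],w(p,*d["at"],.038))
    for d in ctrl.tip_of("solder_reel",p)[:2]: print("sold",d["score"],w(p,*d["at"],0))
E
python3 go.py .4485 -.108 .2
```

```text
braidblue c 0.6307 -0.0072 r 0.0217 n 106 z [0.042 0.05  0.053]
tail [ 0.669 -0.027  0.024] 61 [[ 0.707  0.006  0.055]
 [ 0.69  -0.032  0.001]
 [ 0.69  -0.034  0.003]
 [ 0.691 -0.036  0.001]
 [ 0.688 -0.032  0.001]
 [ 0.675 -0.041  0.042]]
bottle [ 0.52694176 -0.31853294  0.        ]
braid 0.97 [ 0.63552401 -0.00752983  0.038     ]
braid 0.73 [ 0.53459103 -0.1198258   0.038     ]
sold 0.5 [ 0.63177206 -0.01292842  0.        ]
braidblue c 0.6338 -0.0084 r 0.0253 n 282 z [0.041 0.049 0.051]
tail [ 0.665 -0.029  0.038] 25 [[ 0.676 -0.039  0.04 ]
 [ 0.675 -0.04   0.04 ]
 [ 0.673 -0.038  0.04 ]
 [ 0.67  -0.038  0.042]
 [ 0.669 -0.036  0.041]
 [ 0.669 -0.038  0.04 ]]
bottle [ 0.52087374 -0.31011107  0.        ]
braid 0.88 [ 0.62866036 -0.00580422  0.038     ]
braid 0.81 [ 0.52376329 -0.08712703  0.038     ]
sold 0.7 [ 6.36185915e-01 -1.24705498e-02 -1.11022302e-16]
pos [ 0.2389 -0.6313  0.2313] yaw(toolx) 20.7 tilt -1.0 shift mm [ 381.2 -415.2   31.3] rows 13.5 t 1.5 F [-1.2 -0.8  0.3] op 1.004 grip 0.0
```

```bash
python3 -m inch '[[0.2,0.028,-0.031,0.002,0],[0.2,0.056,-0.061,0.004,0],[0.2,0.084,-0.092,0.007,0],[0.2,0.112,-0.122,0.009,0],[0.2,0.14,-0.152,0.011,0]]' 40
python3 -m inch '[[0.3,0.028,-0.031,0.002,0],[0.3,0.056,-0.061,0.004,0],[0.3,0.084,-0.092,0.007,0],[0.3,0.112,-0.122,0.009,0],[0.3,0.14,-0.152,0.011,0]]'
python3 -m inch '[[0.3,0.028,-0.031,0.002,0],[0.3,0.056,-0.061,0.004,0],[0.3,0.084,-0.092,0.007,0],[0.3,0.101,-0.111,0.009,0],[0.3,0.101,-0.111,0.009,0]]'
python3 go.py .4485 -.108 .12
```

```text
time: 1.92
eef_pos: [0.3164, -0.4378, 0.2201]
tcp_rot: [0.984, 0.18, 0.0, -0.0]
contact_force: [0.4, -0.5, 0.8]
opening: 0.799
finger_force: 0.0
time: 2.33
eef_pos: [0.3935, -0.246, 0.2095]
tcp_rot: [0.984, 0.18, 0.0, 0.0]
contact_force: [1.1, 0.5, 0.7]
opening: 0.697
finger_force: 0.0
time: 2.75
eef_pos: [0.449, -0.1042, 0.2001]
tcp_rot: [0.983, 0.183, 0.0, -0.001]
contact_force: [0.1, -0.3, -0.5]
opening: 0.702
finger_force: 0.0
pos [ 0.449  -0.1042  0.2001] yaw(toolx) 21.0 tilt -1.0 shift mm [-1.9  3.5 80.1] rows 1.9 t 2.75 F [ 0.1 -0.3 -0.5] op 0.702 grip 0.0
```

```bash
cat > wr.py <<'E'
from meas import *
def wcam():
    s=ctrl.get_state(); p=ctrl.read_camera("wrist")
    T=np.eye(4);T[:3,:3]=R.from_quat(s["tcp_rot"]).as_matrix();T[:3,3]=s["eef_pos"]
    T=T@np.array(p["mount"]); p["xyz"]=T[:3,3]; p["rotation"]=T[:3,:3]
    return p
E
python3 - <<'E'
from wr import *
p=wcam(); save(p,"pics/w1.png"); P=cloud(p); a=np.ones((480,640),bool)
h=cv2.cvtColor(p["pixels"],cv2.COLOR_RGB2HSV).astype(int);H,S,V=h[...,0],h[...,1],h[...,2]
ring(P,a,(.4485,-.108),.03,.048,.07,"loupe")
ring(P,((H<8)|(H>172))&(S>120),(.444,-.107),.045,.008,.03,"tin")
import go; go.go(.4485,-.108,.12)
E
```

```text
loupe c 0.4472 -0.1075 r 0.0206 n 927 z [0.049 0.054 0.059]
tin c 0.4441 -0.1062 r 0.0276 n 1098 z [0.018 0.02  0.022]
pos [ 0.4487 -0.1061  0.2003] yaw(toolx) 21.0 tilt -1.0 shift mm [-0.9  1.7 80.3] rows 1.9 t 2.8 F [ 0.8 -0.2 -0.1] op 0.698 grip 0.0
```

View pics/w1.png

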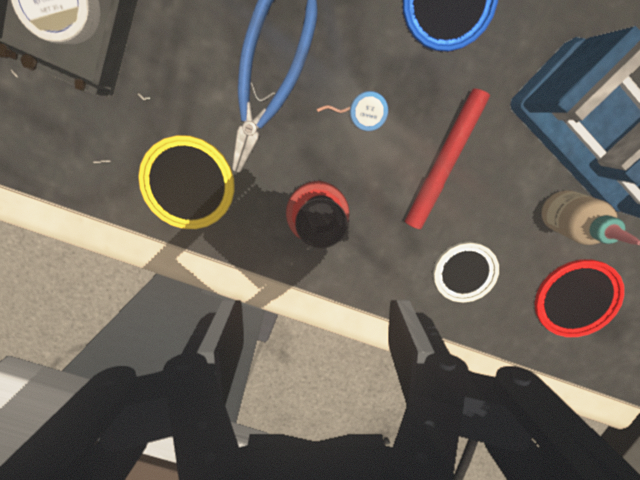

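The wrist view shows the loupe at (321,221) on the tin at (318,208), both clear of neighbours. The dishes are where I measured them. I'm going down to grip the loupe.

```bash
python3 -m inch '[[0.3,-0.001,0.001,0.04,0],[0.3,-0.001,0.001,0.08,0],[0.3,-0.001,0.001,0.115,0],[0.3,-0.001,0.001,0.14,0],[0.3,-0.001,0.001,0.14,0]]' 25
python3 go.py .4475 -.1078 .028
```

```text
time: 3.22
eef_pos: [0.4433, -0.1086, 0.055]
tcp_rot: [0.984, 0.179, -0.005, -0.003]
contact_force: [-1.9, -1.3, -0.9]
opening: 0.702
finger_force: 0.0
pos [ 0.4433 -0.1086  0.055 ] yaw(toolx) 20.6 tilt -0.9999 shift mm [ 4.4  1.  26.9] rows 0.7 t 3.22 F [-1.9 -1.3 -0.9] op 0.702 grip 0.0
```

```bash
python3 -m inch '[[0.3,0,0,0.012,0],[0.3,0,0,0.024,0],[0.3,0,0,0.033,0],[0.3,0,0,0.033,0],[0.3,0,0,0.033,0]]' 25
python3 go.py .4475 -.1078 .028
python3 -m inch '[[0.5,0,0,0,0],[0.6,0,0,0,0],[0.8,0,0,0,0],[0.8,0,0,0,0],[0.8,0,0,0,0]]' 25
python3 go.py .4475 -.1078 .028
```

```text
time: 3.63
eef_pos: [0.4482, -0.1102, 0.0281]
tcp_rot: [0.984, 0.18, 0.0, 0.0]
contact_force: [-0.3, 0.2, -0.6]
opening: 0.699
finger_force: 0.0
pos [ 0.4482 -0.1102  0.0281] yaw(toolx) 20.7 tilt -1.0 shift mm [ 0.2 -2.5  0.1] rows 0.1 t 3.63 F [-0.3  0.2 -0.6] op 0.699 grip 0.0
time: 4.05
eef_pos: [0.4488, -0.11, 0.0286]
tcp_rot: [0.984, 0.18, 0.001, 0.001]
contact_force: [-1.3, 1.2, 6.5]
opening: 0.447
finger_force: 24.9
pos [ 0.4488 -0.11    0.0286] yaw(toolx) 20.7 tilt -1.0 shift mm [-0.5 -2.5  0.6] rows 0.1 t 4.05 F [-1.3  1.2  6.5] op 0.447 grip 24.9
```

```bash
python3 -m inch '[[0.8,0,0,-0.01,0],[0.8,0,0,-0.04,0],[0.8,0,0,-0.07,0],[0.8,0,0,-0.1,0],[0.8,0,0,-0.1,0]]' 25
python3 go.py .439 -.2635 .13
```

```text
time: 4.47
eef_pos: [0.4516, -0.1113, 0.1342]
tcp_rot: [0.984, 0.18, 0.005, 0.004]
contact_force: [0.8, 0.3, 0.0]
opening: 0.448
finger_force: 25.4
pos [ 0.4516 -0.1113  0.1342] yaw(toolx) 20.8 tilt -0.9999 shift mm [-65.7 137.8   4.9] rows 3.7 t 4.47 F [0.8 0.3 0. ] op 0.448 grip 25.4
```

```bash
python3 -m inch '[[0.8,-0.016,0.035,0,0],[0.8,-0.032,0.069,0,0],[0.8,-0.048,0.104,0,0],[0.8,-0.063,0.139,0,0],[0.8,-0.063,0.139,0,0]]' 25
python3 -m inch '[[0.8,0,0,0.03,0],[0.8,0,0,0.055,0],[0.8,0,0,0.075,0],[0.8,0,0,0.075,0],[0.8,0,0,0.075,0]]' 25
python3 - <<'E'
from meas import *
import go; go.go(.44,-.2635,.012)
p=ctrl.read_camera("scene");a=p["pixels"][190:390,270:470];cv2.imwrite("pics/s2.png",cv2.cvtColor(cv2.resize(a,(600,600),interpolation=cv2.INTER_CUBIC),cv2.COLOR_RGB2BGR))
E
```

```text
time: 4.88
eef_pos: [0.4379, -0.2676, 0.1281]
tcp_rot: [0.984, 0.178, 0.0, 0.002]
contact_force: [0.6, 0.1, 0.1]
opening: 0.448
finger_force: 25.5
time: 5.3
eef_pos: [0.437, -0.2606, 0.0511]
tcp_rot: [0.984, 0.18, -0.001, -0.002]
contact_force: [0.6, -0.2, -0.5]
opening: 0.451
finger_force: 25.5
pos [ 0.437  -0.2606  0.0511] yaw(toolx) 20.7 tilt -1.0 shift mm [ 1.8  3.9 39. ] rows 0.9 t 5.3 F [ 0.6 -0.2 -0.5] op 0.451 grip 25.5
```

View pics/s2.png

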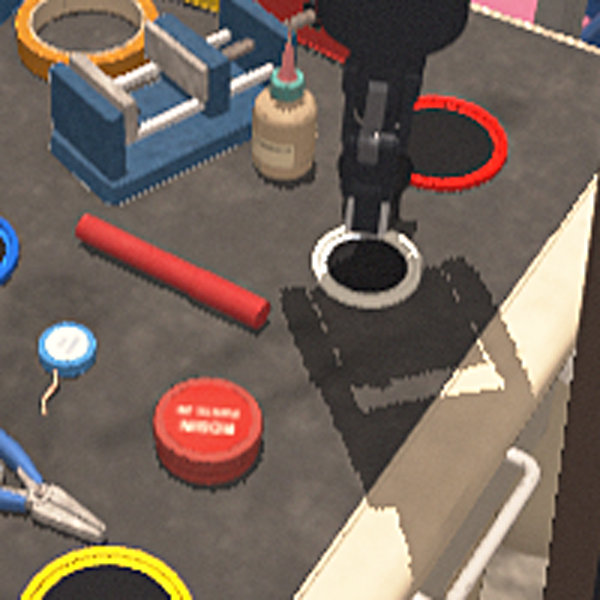

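The crop shows the tin freed at (210,430), still upright. The gripper is over the white dish at (368,265), with the loupe hidden behind the near finger. I'm lowering it.

```bash
python3 -m inch '[[0.8,0.001,0.002,0.015,0],[0.8,0.001,0.002,0.028,0],[0.8,0.001,0.002,0.035,0],[0.8,0.001,0.002,0.038,0],[0.8,0.001,0.002,0.038,0]]' 25
python3 -m inch '[[0.8,0,0,0.001,0],[0.8,0,0,0.001,0],[0.8,0,0,0.001,0]]' 25
python3 go.py .44 -.2635 .0116
```

```text
time: 5.77
eef_pos: [0.44, -0.2634, 0.0148]
tcp_rot: [0.984, 0.18, 0.0, 0.0]
contact_force: [-0.8, 0.6, 0.1]
opening: 0.45
finger_force: 25.5
time: 6.02
eef_pos: [0.4402, -0.2638, 0.0141]
tcp_rot: [0.984, 0.18, 0.0, 0.001]
contact_force: [-0.2, -0.2, -2.0]
opening: 0.447
finger_force: 25.5
pos [ 0.4402 -0.2638  0.0141] yaw(toolx) 20.7 tilt -1.0 shift mm [-0.1 -0.3  2.5] rows 0.1 t 6.02 F [-0.2 -0.2 -2. ] op 0.447 grip 25.5
```

```bash
python3 -m inch '[[0.8,0,0,0.001,0],[0.8,0,0,0.002,0],[0.8,0,0,0.003,0],[0.8,0,0,0.003,0],[0.8,0,0,0.003,0]]' 25
python3 go.py .44 -.2635 .0116
```

```text
time: 6.43
eef_pos: [0.4402, -0.2636, 0.0115]
tcp_rot: [0.984, 0.18, 0.0, -0.0]
contact_force: [-1.5, 2.0, 6.4]
opening: 0.449
finger_force: 25.9
pos [ 0.4402 -0.2636  0.0115] yaw(toolx) 20.7 tilt -1.0 shift mm [-0.2 -0.2 -0.1] rows 0.0 t 6.43 F [-1.5  2.   6.4] op 0.449 grip 25.9
```

```bash
python3 -m inch '[[0.5,0,0,0,0],[0.4,0,0,0,0],[0.3,0,0,0,0],[0.25,0,0,0,0],[0.25,0,0,0,0]]' 25
python3 -m inch '[[0.25,0,0,-0.01,0],[0.25,0,0,-0.03,0],[0.25,0,0,-0.06,0],[0.25,0,0,-0.1,0],[0.25,0,0,-0.14,0]]' 25
python3 - <<'E'
from wr import *
for c in("top","scene"):
    p=ctrl.read_camera(c);P=cloud(p)
    ring(P,np.ones((480,640),bool),(.439,-.263),.035,.03,.06,"loupe")
    h=cv2.cvtColor(p["pixels"],cv2.COLOR_RGB2HSV).astype(int);H,S,V=h[...,0],h[...,1],h[...,2]
    ring(P,((H<8)|(H>172))&(S>120),(.444,-.107),.045,.012,.03,"tin")
import go; go.go(.444,-.106,.15)
E
```

```text
time: 6.85
eef_pos: [0.4396, -0.2633, 0.0101]
tcp_rot: [0.984, 0.18, -0.0, -0.0]
contact_force: [-0.4, 0.5, 0.3]
opening: 0.749
finger_force: 0.0
time: 7.27
eef_pos: [0.4389, -0.2627, 0.1515]
tcp_rot: [0.984, 0.18, -0.001, -0.001]
contact_force: [0.8, 0.1, -0.2]
opening: 0.754
finger_force: 0.0
loupe few 4
tin c 0.4442 -0.1072 r 0.0276 n 583 z [0.018 0.02  0.023]
loupe c 0.4404 -0.261 r 0.0224 n 259 z [0.031 0.036 0.041]
tin c 0.4457 -0.1044 r 0.0296 n 820 z [0.015 0.02  0.022]
pos [ 0.4437 -0.2668  0.1593] yaw(toolx) 20.7 tilt -0.9999 shift mm [  57.2 -150.4    7.6] rows 3.9 t 7.37 F [ 1.  -0.9  1. ] op 0.748 grip 0.0
```

```bash
python3 -m inch '[[0.1,0.015,-0.036,0,0],[0.1,0.03,-0.073,0,0],[0.1,0.045,-0.11,0,0],[0.1,0.06,-0.146,0,0],[0.1,0.06,-0.146,0,0]]' 30
python3 -m inch '[[0.1,0,0,0.035,0],[0.1,0,0,0.07,0],[0.1,0,0,0.1,0],[0.1,0,0,0.1,0],[0.1,0,0,0.1,0]]' 30
python3 go.py .4445 -.106 .004
python3 -m inch '[[0.1,0,0,0,0],[0.1,0,0,0,0]]' 30
python3 go.py .4445 -.106 .004
```

```text
time: 7.78
eef_pos: [0.443, -0.1, 0.1496]
tcp_rot: [0.983, 0.183, -0.0, -0.002]
contact_force: [-0.7, -0.4, -0.7]
opening: 0.899
finger_force: 0.0
time: 8.2
eef_pos: [0.4428, -0.1052, 0.0491]
tcp_rot: [0.984, 0.18, -0.002, -0.001]
contact_force: [0.4, 0.2, -0.1]
opening: 0.9
finger_force: 0.0
pos [ 0.4428 -0.1052  0.0491] yaw(toolx) 20.7 tilt -1.0 shift mm [ 1.5  1.5 45.1] rows 1.1 t 8.2 F [ 0.4  0.2 -0.1] op 0.9 grip 0.0
time: 8.37
eef_pos: [0.446, -0.1067, 0.0527]
tcp_rot: [0.984, 0.18, 0.002, 0.001]
contact_force: [-0.3, 0.1, -0.2]
opening: 0.899
finger_force: 0.0
pos [ 0.446  -0.1067  0.0527] yaw(toolx) 20.7 tilt -1.0 shift mm [-1.3 -1.4 48.7] rows 1.2 t 8.37 F [-0.3  0.1 -0.2] op 0.899 grip 0.0
```

```bash
python3 -m inch '[[0.1,-0.001,-0.001,0.018,0],[0.1,-0.001,-0.001,0.034,0],[0.1,-0.001,-0.001,0.042,0],[0.1,-0.001,-0.001,0.045,0],[0.1,-0.001,-0.001,0.045,0]]' 30
python3 go.py .4445 -.106 .004
python3 -m inch '[[0.25,0,0,0,0],[0.3,0,0,0,0],[0.35,0,0,0,0],[0.5,0,0,0,0],[0.5,0,0,0,0]]' 40
python3 go.py .4445 -.106 .004
```

```text
time: 8.78
eef_pos: [0.4433, -0.1053, 0.0058]
tcp_rot: [0.984, 0.18, 0.0, 0.0]
contact_force: [-0.3, 0.3, 0.3]
opening: 0.898
finger_force: 0.0
pos [ 0.4433 -0.1053  0.0058] yaw(toolx) 20.7 tilt -1.0 shift mm [0.9 1.1 1.8] rows 0.1 t 8.78 F [-0.3  0.3  0.3] op 0.898 grip 0.0
time: 9.2
eef_pos: [0.4441, -0.1058, 0.007]
tcp_rot: [0.984, 0.18, 0.001, 0.001]
contact_force: [-1.8, -0.5, 6.7]
opening: 0.611
finger_force: 41.2
pos [ 0.4441 -0.1058  0.007 ] yaw(toolx) 20.7 tilt -1.0 shift mm [0.3 0.3 3. ] rows 0.1 t 9.2 F [-1.8 -0.5  6.7] op 0.611 grip 41.2
```

```bash
python3 -m inch '[[0.6,0,0,-0.005,0],[0.6,0,0,-0.01,0],[0.6,0,0,-0.02,0],[0.6,0,0,-0.02,0],[0.6,0,0,-0.02,0]]' 40
python3 - <<'E'
from meas import *
import go; go.go(.4535,-.383,.13)
p=ctrl.read_camera("scene");a=p["pixels"][230:390,270:430];cv2.imwrite("pics/s3.png",cv2.cvtColor(cv2.resize(a,(480,480),interpolation=cv2.INTER_CUBIC),cv2.COLOR_RGB2BGR))
E
```

```text
time: 9.62
eef_pos: [0.4435, -0.1053, 0.0262]
tcp_rot: [0.984, 0.18, 0.001, 0.001]
contact_force: [0.4, -0.8, -1.3]
opening: 0.609
finger_force: 42.4
pos [ 0.4435 -0.1053  0.0262] yaw(toolx) 20.7 tilt -1.0 shift mm [ -88.8  263.5 -103.5] rows 7.1 t 9.62 F [ 0.4 -0.8 -1.3] op 0.609 grip 42.4
```

View pics/s3.png

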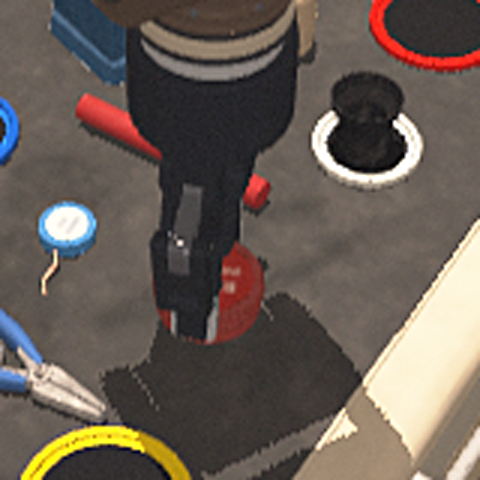

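The crop shows the loupe upright in the white dish at (368,130), and the tin held level in the gripper at (210,300).

```bash
python3 -m inch '[[0.6,0,0,-0.03,0],[0.6,0,0,-0.065,0],[0.6,0,0,-0.1,0],[0.6,0,0,-0.11,0],[0.6,0,0,-0.11,0]]' 40
python3 -m inch '[[0.6,-0.012,0.035,0,0],[0.6,-0.024,0.07,0,0],[0.6,-0.036,0.105,0,0],[0.6,-0.048,0.14,0,0],[0.6,-0.06,0.175,0,0]]' 40
python3 -m inch '[[0.6,-0.012,0.035,0,0],[0.6,-0.022,0.065,0,0],[0.6,-0.029,0.087,0,0],[0.6,-0.029,0.087,0,0],[0.6,-0.029,0.087,0,0]]' 40
python3 -m inch '[[0.6,0,0,0.03,0],[0.6,0,0,0.06,0],[0.6,0,0,0.09,0],[0.6,0,0,0.09,0],[0.6,0,0,0.09,0]]' 40
python3 -m inch '[[0.6,0,0,0,0],[0.6,0,0,0,0]]' 40
python3 go.py .4535 -.383 .0095
```

```text
time: 10.08
eef_pos: [0.4451, -0.106, 0.1387]
tcp_rot: [0.984, 0.18, 0.003, 0.002]
contact_force: [-0.0, 0.3, -1.3]
opening: 0.611
finger_force: 42.9
time: 10.5
eef_pos: [0.4472, -0.2904, 0.1322]
tcp_rot: [0.984, 0.18, -0.001, -0.002]
contact_force: [1.3, 0.5, -0.8]
opening: 0.607
finger_force: 42.9
time: 10.92
eef_pos: [0.451, -0.3814, 0.1321]
tcp_rot: [0.984, 0.179, -0.001, -0.002]
contact_force: [-0.2, 1.0, -0.5]
opening: 0.611
finger_force: 42.9
time: 11.33
eef_pos: [0.4507, -0.3782, 0.0422]
tcp_rot: [0.984, 0.18, -0.002, -0.003]
contact_force: [0.1, -0.2, -0.2]
opening: 0.612
finger_force: 42.9
time: 11.5
eef_pos: [0.4536, -0.3823, 0.0476]
tcp_rot: [0.984, 0.18, 0.001, 0.002]
contact_force: [-1.2, -0.5, -0.5]
opening: 0.609
finger_force: 42.9
pos [ 0.4536 -0.3823  0.0476] yaw(toolx) 20.8 tilt -1.0 shift mm [-0.4  0.4 38.1] rows 0.9 t 11.5 F [-1.2 -0.5 -0.5] op 0.609 grip 42.9
```

```bash
python3 -m inch '[[0.6,0,0,0.015,0],[0.6,0,0,0.026,0],[0.6,0,0,0.032,0],[0.6,0,0,0.034,0],[0.6,0,0,0.034,0]]' 40
python3 -m inch '[[0.6,0,0,0.001,0],[0.6,0,0,0.002,0],[0.6,0,0,0.002,0],[0.6,0,0,0.002,0]]' 40
python3 go.py .4535 -.383 .0095
```

```text
time: 11.92
eef_pos: [0.4521, -0.3813, 0.011]
tcp_rot: [0.984, 0.18, -0.0, -0.0]
contact_force: [-0.2, 0.6, -1.4]
opening: 0.605
finger_force: 42.9
time: 12.25
eef_pos: [0.4528, -0.3821, 0.0102]
tcp_rot: [0.984, 0.18, 0.0, 0.001]
contact_force: [-1.3, 0.3, 2.2]
opening: 0.601
finger_force: 43.2
pos [ 0.4528 -0.3821  0.0102] yaw(toolx) 20.7 tilt -1.0 shift mm [0.4 1.1 0.7] rows 0.0 t 12.25 F [-1.3  0.3  2.2] op 0.601 grip 43.2
```

```bash
python3 -m inch '[[0.6,0,0,0.001,0],[0.35,0,0,0.001,0],[0.25,0,0,0.001,0],[0.15,0,0,0.001,0],[0.15,0,0,0.001,0]]' 30
python3 -m inch '[[0.15,0,0,-0.01,0],[0.15,0,0,-0.03,0],[0.15,0,0,-0.07,0],[0.15,0,0,-0.11,0],[0.15,0,0,-0.15,0]]'
python3 - <<'E'
from wr import *
for c in("top","scene"):
    p=ctrl.read_camera(c);P=cloud(p)
    h=cv2.cvtColor(p["pixels"],cv2.COLOR_RGB2HSV).astype(int);H,S,V=h[...,0],h[...,1],h[...,2]
    ring(P,((H<8)|(H>172))&(S>120),(.4535,-.383),.06,.012,.04,"tin")
import go; go.go(.632,-.0075,.17)
E
```

```text
time: 12.67
eef_pos: [0.4523, -0.3815, 0.0081]
tcp_rot: [0.984, 0.18, -0.0, -0.0]
contact_force: [-0.5, -0.6, -1.0]
opening: 0.852
finger_force: 0.0
time: 13.08
eef_pos: [0.452, -0.3811, 0.1601]
tcp_rot: [0.984, 0.18, -0.0, -0.0]
contact_force: [1.1, -0.8, 0.0]
opening: 0.854
finger_force: 0.0
tin few 0
tin c 0.4547 -0.3793 r 0.0297 n 549 z [0.015 0.023 0.025]
pos [ 0.4559 -0.3855  0.1684] yaw(toolx) 20.7 tilt -0.9999 shift mm [ 298.6 -291.1   -4.6] rows 10.0 t 13.18 F [ 0.9 -0.4  0.6] op 0.849 grip 0.0
```

```bash
python3 -m inch '[[0.3,0.028,-0.027,0,0],[0.3,0.056,-0.054,0,0],[0.3,0.084,-0.081,0,0],[0.3,0.112,-0.107,0,0],[0.3,0.14,-0.134,0,0]]' 30
python3 -m inch '[[0.3,0.028,-0.027,0,0],[0.3,0.056,-0.054,0,0],[0.3,0.084,-0.081,0,0],[0.3,0.112,-0.107,0,0],[0.3,0.14,-0.134,0,0]]'
python3 -m inch '[[0.3,0.02,-0.019,0,7],[0.3,0.02,-0.019,0,14],[0.3,0.02,-0.019,0,21],[0.3,0.02,-0.019,0,28],[0.3,0.02,-0.019,0,35]]'
python3 -m inch '[[0.3,0,0,0,7],[0.3,0,0,0,14],[0.3,0,0,0,23],[0.3,0,0,0,23],[0.3,0,0,0,23]]'
python3 - <<'E'
from wr import *
import go; go.go(.632,-.0075,.17)
p=wcam(); save(p,"pics/w2.png"); P=cloud(p); a=np.ones((480,640),bool)
h=cv2.cvtColor(p["pixels"],cv2.COLOR_RGB2HSV).astype(int);H,S,V=h[...,0],h[...,1],h[...,2]
ring(P,(H>95)&(H<125)&(S>90),(.632,-.008),.035,.042,.06,"braid")
ring(P,(H>95)&(H<125)&(S>90),(.639,-.142),.05,-.01,.02,"dblu")
for d in ctrl.spot_in("braid_reel",p)[:2]: print(d["score"],d["at"],w(p,*d["at"],.05))
E
```

```text
time: 13.6
eef_pos: [0.5363, -0.2051, 0.1587]
tcp_rot: [0.984, 0.18, 0.0, 0.0]
contact_force: [0.7, -0.6, 0.2]
opening: 0.697
finger_force: 0.0
time: 14.02
eef_pos: [0.6199, -0.0299, 0.1586]
tcp_rot: [0.984, 0.18, 0.0, 0.0]
contact_force: [-0.4, -0.0, -0.1]
opening: 0.703
finger_force: 0.0
time: 14.43
eef_pos: [0.6313, -0.0064, 0.1583]
tcp_rot: [0.992, -0.127, -0.0, 0.0]
contact_force: [-1.0, -0.0, -0.0]
opening: 0.702
finger_force: 0.0
time: 14.85
eef_pos: [0.6312, -0.0069, 0.1584]
tcp_rot: [0.947, -0.32, -0.0, -0.0]
contact_force: [0.2, 0.9, -0.4]
opening: 0.701
finger_force: 0.0
pos [ 0.6312 -0.0069  0.1584] yaw(toolx) -37.3 tilt -1.0 shift mm [  1.   -0.  -11.6] rows 0.3 t 14.85 F [ 0.2  0.9 -0.4] op 0.701 grip 0.0
braid c 0.6303 -0.0081 r 0.0201 n 968 z [0.048 0.05  0.051]
dblu c 0.6363 -0.1423 r 0.0379 n 3610 z [0.002 0.004 0.007]
0.74 [317.7, 230.6] [ 0.63106286 -0.00800075  0.05      ]
0.67 [492.0, 224.5] [ 0.56221122 -0.1058273   0.05      ]
```

View pics/w2.png

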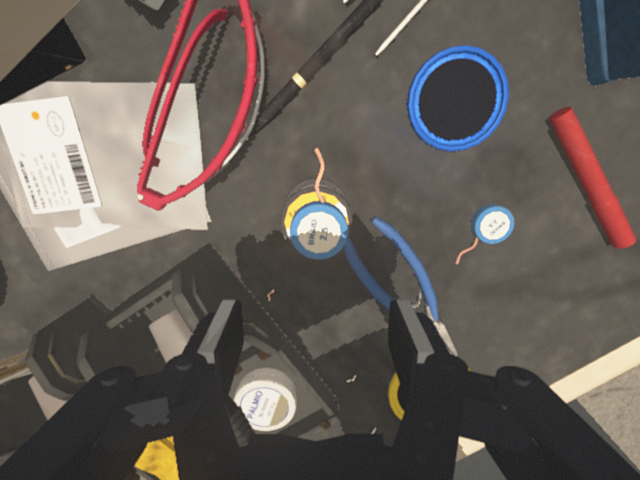

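The wrist view shows the braid reel at (319,232) on the solder reel. Its tail points up, along the tool's x, so the fingers clear it. The pliers' handle at (375,260) is near the reel. The small look-alike is at (494,225) and the blue dish at (458,97).

```bash
python3 -m inch '[[0.3,0,0,0.04,0],[0.3,0,0,0.075,0],[0.3,0,0,0.1,0],[0.3,0,0,0.1,0],[0.3,0,0,0.1,0]]' 25
python3 -m inch '[[0.3,0,0,0,0],[0.3,0,0,0.01,0],[0.3,0,0,0.02,0],[0.3,0,0,0.02,0],[0.3,0,0,0.02,0]]' 25
python3 go.py .631 -.008 .037
python3 -m inch '[[0.4,0,0,0,0],[0.45,0,0,0,0],[0.5,0,0,0,0],[0.6,0,0,0,0],[0.6,0,0,0,0]]' 25
python3 go.py .631 -.008 .037
```

```text
time: 15.37
eef_pos: [0.6301, -0.0067, 0.0568]
tcp_rot: [0.948, -0.319, -0.002, 0.0]
contact_force: [0.0, 0.2, 1.0]
opening: 0.7
finger_force: 0.0
time: 15.78
eef_pos: [0.6309, -0.0069, 0.0378]
tcp_rot: [0.948, -0.32, -0.001, 0.0]
contact_force: [-0.2, -1.3, 0.1]
opening: 0.697
finger_force: 0.0
pos [ 0.6309 -0.0069  0.0378] yaw(toolx) -37.3 tilt -1.0 shift mm [0.8 0.8 0.8] rows 0.0 t 15.78 F [-0.2 -1.3  0.1] op 0.697 grip 0.0
time: 16.2
eef_pos: [0.6319, -0.0071, 0.039]
tcp_rot: [0.948, -0.32, 0.001, -0.0]
contact_force: [0.6, 0.3, 2.3]
opening: 0.445
finger_force: 25.3
pos [ 0.6319 -0.0071  0.039 ] yaw(toolx) -37.3 tilt -1.0 shift mm [-0.1  1.3  2. ] rows 0.1 t 16.2 F [0.6 0.3 2.3] op 0.445 grip 25.3
```

```bash
python3 -m inch '[[0.6,0,0,-0.01,0],[0.6,0,0,-0.03,0],[0.6,0,0,-0.06,0],[0.6,0,0,-0.08,0],[0.6,0,0,-0.08,0]]' 25
python3 - <<'E'
from meas import *
import go; go.go(.638,-.1425,.11)
p=ctrl.read_camera("scene");a=p["pixels"][230:390,120:280];cv2.imwrite("pics/s4.png",cv2.cvtColor(cv2.resize(a,(480,480),interpolation=cv2.INTER_CUBIC),cv2.COLOR_RGB2BGR))
p=ctrl.read_camera("top");P=cloud(p);ring(P,np.ones((480,640),bool),(.635,-.01),.05,.015,.045,"solder")
E
```

```text
time: 16.62
eef_pos: [0.635, -0.0074, 0.1249]
tcp_rot: [0.948, -0.319, 0.005, -0.001]
contact_force: [1.1, -0.4, 0.2]
opening: 0.447
finger_force: 25.2
pos [ 0.635  -0.0074  0.1249] yaw(toolx) -37.3 tilt -0.9999 shift mm [ 84.1 105.7  15.2] rows 3.3 t 16.62 F [ 1.1 -0.4  0.2] op 0.447 grip 25.2
solder c 0.6197 -0.015 r 0.0333 n 373 z [0.021 0.039 0.041]
```

View pics/s4.png

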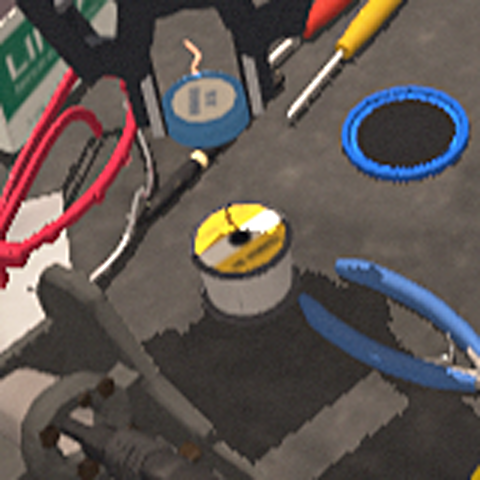

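The crop shows the braid reel held level at (207,105), the solder reel free and upright at (243,260), and the blue dish at (405,133).

```bash
python3 -m inch '[[0.6,0.022,0.026,0,0],[0.6,0.044,0.052,0,0],[0.6,0.066,0.078,0,0],[0.6,0.087,0.104,0,0],[0.6,0.087,0.104,0,0]]' 25
python3 -m inch '[[0.6,0,0,0.03,0],[0.6,0,0,0.06,0],[0.6,0,0,0.085,0],[0.6,0,0,0.085,0],[0.6,0,0,0.085,0]]' 25
python3 -m inch '[[0.6,0,0,0,0],[0.6,0,0,0,0],[0.6,0,0,0,0]]' 25
python3 go.py .638 -.1422 .004
```

```text
time: 17.13
eef_pos: [0.6365, -0.1477, 0.1163]
tcp_rot: [0.947, -0.322, -0.001, 0.001]
contact_force: [0.0, -0.5, 0.1]
opening: 0.443
finger_force: 25.3
time: 17.55
eef_pos: [0.6351, -0.1411, 0.03]
tcp_rot: [0.948, -0.32, -0.004, -0.0]
contact_force: [-0.3, -0.1, -0.2]
opening: 0.444
finger_force: 25.4
time: 17.8
eef_pos: [0.6392, -0.1428, 0.0357]
tcp_rot: [0.948, -0.319, 0.002, 0.0]
contact_force: [0.4, 0.1, -0.8]
opening: 0.443
finger_force: 25.4
pos [ 0.6392 -0.1428  0.0357] yaw(toolx) -37.3 tilt -1.0 shift mm [-1.4  0.2 31.7] rows 0.8 t 17.8 F [ 0.4  0.1 -0.8] op 0.443 grip 25.4
```

Still oscillating, around z≈0.033. I'll lower in steps.

```bash
python3 -m inch '[[0.6,0,0,0.01,0],[0.6,0,0,0.019,0],[0.6,0,0,0.024,0],[0.6,0,0,0.026,0],[0.6,0,0,0.026,0]]' 25
python3 -m inch '[[0.6,0,0,0.0,0],[0.6,0,0,0.001,0],[0.6,0,0,0.001,0],[0.6,0,0,0.002,0],[0.6,0,0,0.002,0]]' 25
python3 go.py .638 -.1422 .004
```

```text
time: 18.22
eef_pos: [0.6366, -0.142, 0.0058]
tcp_rot: [0.948, -0.32, -0.001, -0.0]
contact_force: [0.4, 0.7, -0.7]
opening: 0.445
finger_force: 25.4
time: 18.63
eef_pos: [0.6377, -0.1424, 0.0054]
tcp_rot: [0.948, -0.32, 0.0, -0.0]
contact_force: [0.6, 0.2, -0.9]
opening: 0.444
finger_force: 25.4
pos [ 0.6377 -0.1424  0.0054] yaw(toolx) -37.3 tilt -1.0 shift mm [ 0.1 -0.3  1.4] rows 0.0 t 18.63 F [ 0.6  0.2 -0.9] op 0.444 grip 25.4
```

```bash
python3 -m inch '[[0.6,0,0,0.001,0],[0.6,0,0,0.001,0],[0.6,0,0,0.001,0]]' 25
python3 -m inch '[[0.6,0,0,0.001,0],[0.6,0,0,0.001,0],[0.6,0,0,0.001,0]]' 25
python3 go.py .638 -.1422 .004
```

```text
time: 18.88
eef_pos: [0.6376, -0.1424, 0.0043]
tcp_rot: [0.948, -0.32, -0.0, -0.0]
contact_force: [0.7, -0.4, -0.8]
opening: 0.441
finger_force: 25.4
time: 19.13
eef_pos: [0.6378, -0.1424, 0.004]
tcp_rot: [0.948, -0.319, -0.0, 0.0]
contact_force: [-1.6, 0.9, 4.6]
opening: 0.443
finger_force: 25.8
pos [ 0.6378 -0.1424  0.004 ] yaw(toolx) -37.3 tilt -1.0 shift mm [ 0.  -0.3  0. ] rows 0.0 t 19.13 F [-1.6  0.9  4.6] op 0.443 grip 25.8
```

```bash
python3 -m inch '[[0.5,0,0,0,0],[0.45,0,0,0,0],[0.4,0,0,0,0],[0.3,0,0,0,0],[0.3,0,0,0,0]]' 25
python3 go.py .635 -.01 .17
python3 -m inch '[[0.3,0,0,-0.01,0],[0.3,0,0,-0.03,0],[0.3,0,0,-0.07,0],[0.3,0,0,-0.11,0],[0.3,0,0,-0.15,0]]'
python3 -m inch '[[0.3,-0.022,-0.026,0,-7],[0.3,-0.043,-0.052,0,-14],[0.3,-0.064,-0.078,0,-21],[0.3,-0.083,-0.104,0,-28],[0.3,-0.083,-0.104,0,-35]]'
python3 -m inch '[[0.15,0,0,0,-7],[0.15,0,0,0,-14],[0.15,0,0,0,-20],[0.15,0,0,0,-20],[0.15,0,0,0,-20]]'
python3 - <<'E'
from wr import *
import go; go.go(.635,-.01,.17)
p=wcam(); save(p,"pics/w3.png"); P=cloud(p); a=np.ones((480,640),bool)
h=cv2.cvtColor(p["pixels"],cv2.COLOR_RGB2HSV).astype(int);H,S,V=h[...,0],h[...,1],h[...,2]
ring(P,a,(.635,-.01),.04,.034,.045,"solder top")
ring(P,(H>95)&(H<125)&(S>90),(.638,-.142),.028,.01,.03,"braid")
d=np.hypot(P[...,0]-.635,P[...,1]+.01); ang=np.degrees(np.arctan2(P[...,1]+.01,P[...,0]-.635))
for lo in range(-180,180,20):
    m=(d>.03)&(d<.065)&(P[...,2]>.006)&(P[...,2]<.1)&(ang>=lo)&(ang<lo+20)
    if m.sum()>15: print(lo,m.sum(),"zmax",round(np.percentile(P[m][:,2],95),3),"dmin",round(d[m].min(),3))
E
```

```text
time: 19.55
eef_pos: [0.6375, -0.1424, 0.003]
tcp_rot: [0.948, -0.32, -0.0, -0.0]
contact_force: [-0.7, -0.2, -0.5]
opening: 0.703
finger_force: 0.0
pos [ 0.6375 -0.1424  0.003 ] yaw(toolx) -37.3 tilt -1.0 shift mm [ -82.2 -103.8 -166.9] rows 5.1 t 19.55 F [-0.7 -0.2 -0.5] op 0.703 grip 0.0
time: 19.97
eef_pos: [0.6372, -0.1422, 0.1552]
tcp_rot: [0.948, -0.32, -0.0, -0.0]
contact_force: [0.7, 0.0, -0.0]
opening: 0.7
finger_force: 0.0
time: 20.38
eef_pos: [0.6341, -0.0041, 0.1543]
tcp_rot: [1.0, -0.015, 0.0, -0.001]
contact_force: [-0.1, -0.2, -0.8]
opening: 0.702
finger_force: 0.0
time: 20.8
eef_pos: [0.6346, -0.0094, 0.1539]
tcp_rot: [0.988, 0.153, 0.0, 0.0]
contact_force: [-0.5, -0.2, -0.6]
opening: 0.847
finger_force: 0.0
pos [ 0.6346 -0.0094  0.1539] yaw(toolx) 17.6 tilt -1.0 shift mm [  0.2   0.7 -16.1] rows 0.4 t 20.8 F [-0.5 -0.2 -0.6] op 0.847 grip 0.0
solder top c 0.6334 -0.0086 r 0.0262 n 3983 z [0.037 0.038 0.039]
braid c 0.6375 -0.141 r 0.0208 n 868 z [0.012 0.015 0.016]
-180 119 zmax 0.014 dmin 0.038
-160 191 zmax 0.014 dmin 0.045
-140 76 zmax 0.012 dmin 0.045
160 237 zmax 0.014 dmin 0.038
```

View pics/w3.png

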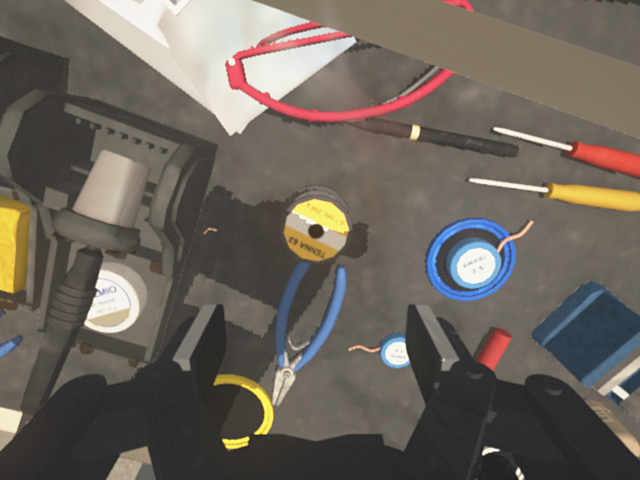

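The wrist view shows the solder reel at (317,228) with clear bench left and right of it, along the finger axis. The pliers' handles sit below it at (300,275). The braid reel lies flat in the blue dish at (476,262).

```bash
python3 -m inch '[[0.15,-0.001,0,0.035,0],[0.15,-0.001,0,0.07,0],[0.15,-0.001,0,0.1,0],[0.15,-0.001,0,0.1,0],[0.15,-0.001,0,0.1,0]]' 60
python3 -m inch '[[0.15,0,0,0,0],[0.15,0,0,0.015,0],[0.15,0,0,0.03,0],[0.15,0,0,0.041,0],[0.15,0,0,0.041,0]]'
python3 go.py .6338 -.009 .012
python3 -m inch '[[0.25,0,0,0,0],[0.3,0,0,0,0],[0.35,0,0,0,0],[0.5,0,0,0,0],[0.6,0,0,0,0]]' 60
python3 go.py .6338 -.009 .012
```

```text
time: 21.27
eef_pos: [0.6321, -0.0095, 0.0516]
tcp_rot: [0.988, 0.153, -0.002, -0.001]
contact_force: [-0.3, -0.0, 0.7]
opening: 0.852
finger_force: 0.0
time: 21.68
eef_pos: [0.6311, -0.0093, 0.0089]
tcp_rot: [0.988, 0.154, -0.003, -0.001]
contact_force: [-0.3, -0.7, -0.8]
opening: 0.853
finger_force: 0.0
pos [ 0.6311 -0.0093  0.0089] yaw(toolx) 17.7 tilt -1.0 shift mm [ 2.6  0.5 -3.1] rows 0.1 t 21.68 F [-0.3 -0.7 -0.8] op 0.853 grip 0.0
time: 22.1
eef_pos: [0.6346, -0.0098, 0.0135]
tcp_rot: [0.988, 0.154, 0.001, 0.0]
contact_force: [0.5, -0.3, 1.9]
opening: 0.583
finger_force: 62.8
pos [ 0.6346 -0.0098  0.0135] yaw(toolx) 17.7 tilt -1.0 shift mm [-0.6 -1.   1.5] rows 0.0 t 22.1 F [ 0.5 -0.3  1.9] op 0.583 grip 62.8
```

```bash
python3 -m inch '[[0.6,0,0,-0.006,0],[0.6,0,0,-0.025,0],[0.6,0,0,-0.055,0],[0.6,0,0,-0.09,0],[0.6,0,0,-0.09,0]]' 60
python3 -m inch '[[0.6,-0.035,-0.015,0,0],[0.6,-0.07,-0.03,0,0],[0.6,-0.105,-0.045,0,0],[0.6,-0.14,-0.06,0,0],[0.6,-0.165,-0.071,0,0]]' 60
python3 -m inch '[[0.6,-0.013,-0.006,0,0],[0.6,-0.026,-0.011,0,0],[0.6,-0.026,-0.011,0,0],[0.6,-0.026,-0.011,0.02,0],[0.6,-0.026,-0.011,0.04,0]]' 60
python3 -m inch '[[0.6,0,0,0,0],[0.6,0,0,0,0],[0.6,0,0,0,0],[0.6,0,0,0,0]]' 60
python3 - <<'E'
from wr import *
import go; go.go(.427,.011,.0165)
p=ctrl.read_camera("scene");a=p["pixels"][290:450,220:380];cv2.imwrite("pics/s5.png",cv2.cvtColor(cv2.resize(a,(480,480),interpolation=cv2.INTER_CUBIC),cv2.COLOR_RGB2BGR))
E
```

```text
time: 22.52
eef_pos: [0.638, -0.0103, 0.1104]
tcp_rot: [0.988, 0.154, 0.006, 0.002]
contact_force: [1.9, -1.3, 0.5]
opening: 0.584
finger_force: 62.8
time: 22.93
eef_pos: [0.4505, 0.0085, 0.1005]
tcp_rot: [0.988, 0.154, -0.002, -0.001]
contact_force: [-0.4, 0.3, -2.6]
opening: 0.583
finger_force: 62.9
time: 23.35
eef_pos: [0.4286, 0.0099, 0.0633]
tcp_rot: [0.988, 0.154, 0.003, 0.001]
contact_force: [0.3, 0.7, -3.4]
opening: 0.583
finger_force: 62.9
time: 23.68
eef_pos: [0.4279, 0.01, 0.0635]
tcp_rot: [0.988, 0.154, 0.001, 0.0]
contact_force: [1.1, 0.2, -1.2]
opening: 0.585
finger_force: 63.3
pos [0.4279 0.01   0.0635] yaw(toolx) 17.7 tilt -1.0 shift mm [-0.7 -1.3 47. ] rows 1.1 t 23.68 F [ 1.1  0.2 -1.2] op 0.585 grip 63.3
```

View pics/s5.png

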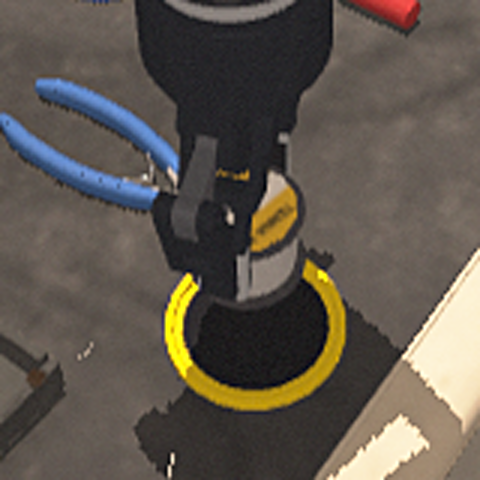

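The crop shows the reel over the yellow dish at (255,330), but it may be slightly tilted, so I'll measure its top.

Run:
```python
from wr import *
p=ctrl.read_camera("scene");P=cloud(p)
h=cv2.cvtColor(p["pixels"],cv2.COLOR_RGB2HSV).astype(int);H,S,V=h[...,0],h[...,1],h[...,2]
m=(np.hypot(P[...,0]-.428,P[...,1]-.01)<.028)&(H>15)&(H<36)&(S>120)&(V>60)&(P[...,2]>.05)
q=P[m];A=np.c_[q[:,:2]-q[:,:2].mean(0),np.ones(len(q))];c,*_=np.linalg.lstsq(A,q[:,2],rcond=None)
print(len(q),c,"span",np.ptp(q,axis=0),"resid",(A@c-q[:,2]).std(), "u,v",np.argwhere(m).min(0),np.argwhere(m).max(0))
s=(np.hypot(P[...,0]-.428,P[...,1]-.01)<.036)&(P[...,2]>.03)&(P[...,2]<.1)&(P[...,0]<.428)
print(np.percentile(P[s][:,2],[1,5,95,99]))
import go; go.go(.427,.011,.0165)
p=ctrl.read_camera("scene");a=p["pixels"][340:400,270:330];cv2.imwrite("pics/s6.png",cv2.cvtColor(cv2.resize(a,(600,600),interpolation=cv2.INTER_CUBIC),cv2.COLOR_RGB2BGR))
```

```text
228 [0.00298961 0.22181945 0.08899263] span [0.04160651 0.04515922 0.09527416] resid 0.007649053904073328 u,v [346 285] [384 321]
[0.050408   0.05201341 0.09056997 0.09748573]
pos [0.4277 0.0101 0.0634] yaw(toolx) 17.7 tilt -1.0 shift mm [-0.5 -1.2 46.9] rows 1.1 t 23.78 F [-0.7  1.1 -2.5] op 0.58 grip 63.3
```

View pics/s6.png

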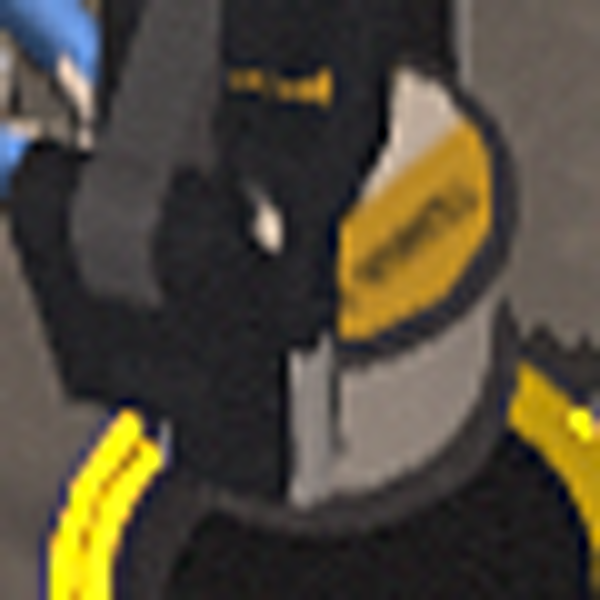

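The close crop shows the lower flange symmetric about (300,520), so the reel hangs level. I'm lowering it.

```bash
python3 -m inch '[[0.6,0,-0.001,0.02,0],[0.6,0,-0.001,0.035,0],[0.6,0,-0.001,0.041,0],[0.6,0,-0.001,0.043,0],[0.6,0,-0.001,0.043,0]]' 60
python3 -m inch '[[0.6,0,0,0.001,0],[0.6,0,0,0.002,0],[0.6,0,0,0.002,0],[0.6,0,0,0.002,0]]' 60
python3 go.py .427 .011 .0165
```

```text
time: 24.25
eef_pos: [0.4264, 0.0112, 0.0193]
tcp_rot: [0.988, 0.154, -0.0, -0.0]
contact_force: [-1.3, 1.0, -2.0]
opening: 0.584
finger_force: 63.3
time: 24.58
eef_pos: [0.4268, 0.0111, 0.0178]
tcp_rot: [0.988, 0.154, 0.0, 0.0]
contact_force: [1.6, 0.3, -1.7]
opening: 0.582
finger_force: 63.3
pos [0.4268 0.0111 0.0178] yaw(toolx) 17.7 tilt -1.0 shift mm [0.2 0.2 1.3] rows 0.0 t 24.58 F [ 1.6  0.3 -1.7] op 0.582 grip 63.3
```

```bash
python3 -m inch '[[0.6,0,0,0.001,0],[0.6,0,0,0.001,0],[0.6,0,0,0.001,0]]' 60
python3 -m inch '[[0.6,0,0,0.001,0],[0.6,0,0,0.001,0],[0.6,0,0,0.001,0]]' 60
python3 go.py .427 .011 .0165
```

```text
time: 24.83
eef_pos: [0.4266, 0.0111, 0.0165]
tcp_rot: [0.988, 0.154, 0.0, 0.0]
contact_force: [0.1, -0.6, -1.4]
opening: 0.582
finger_force: 63.4
time: 25.08
eef_pos: [0.4268, 0.0112, 0.0165]
tcp_rot: [0.988, 0.154, -0.0, -0.0]
contact_force: [-2.9, 0.5, 6.5]
opening: 0.58
finger_force: 64.3
pos [0.4268 0.0112 0.0165] yaw(toolx) 17.7 tilt -1.0 shift mm [ 0.2  0.2 -0. ] rows 0.0 t 25.08 F [-2.9  0.5  6.5] op 0.58 grip 64.3
```

Contact. Releasing, then rising clear and checking everything.

```bash
python3 -m inch '[[0.5,0,0,0,0],[0.35,0,0,0,0],[0.25,0,0,0,0],[0.15,0,0,0,0],[0.1,0,0,0,0]]' 60
python3 -m inch '[[0.1,0,0,-0.01,0],[0.1,0,0,-0.03,0],[0.1,0,0,-0.07,0],[0.1,0,0,-0.11,0],[0.1,0,0,-0.15,0]]'
python3 -m inch '[[0.1,0.03,0.01,-0.02,0],[0.1,0.07,0.02,-0.04,0],[0.1,0.1,0.03,-0.06,0],[0.1,0.13,0.04,-0.06,0],[0.1,0.13,0.04,-0.06,0]]'
python3 - <<'E'
from wr import *
import go; go.go(0.45,-.1,.2); a=np.ones((480,640),bool)
for c in("scene","wrist"):
    p=wcam() if c=="wrist" else ctrl.read_camera(c);P=cloud(p);save(p,f"pics/end_{c}.png");print(c)
    h=cv2.cvtColor(p["pixels"],cv2.COLOR_RGB2HSV).astype(int);H,S,V=h[...,0],h[...,1],h[...,2]
    ring(P,a,(.427,.011),.035,.036,.06,"solder")
    ring(P,a,(.439,-.263),.03,.034,.06,"loupe")
    ring(P,(H>95)&(H<125)&(S>90),(.638,-.142),.027,.011,.03,"braid")
    ring(P,((H<8)|(H>172))&(S>120),(.4535,-.383),.06,.018,.04,"tin")
E
```

```text
time: 25.5
eef_pos: [0.4265, 0.0112, 0.0154]
tcp_rot: [0.988, 0.154, 0.0, 0.0]
contact_force: [0.5, 0.1, 0.6]
opening: 0.902
finger_force: 0.0
time: 25.92
eef_pos: [0.4257, 0.0114, 0.1673]
tcp_rot: [0.988, 0.154, -0.0, -0.0]
contact_force: [0.8, -0.3, 0.3]
opening: 0.897
finger_force: 0.0
time: 26.33
eef_pos: [0.5675, 0.0121, 0.2277]
tcp_rot: [0.988, 0.154, 0.003, 0.001]
contact_force: [0.4, -0.1, -1.2]
opening: 0.9
finger_force: 0.0
pos [0.5675 0.0121 0.2277] yaw(toolx) 17.7 tilt -1.0 shift mm [-146.2   70.9   27.1] rows 3.9 t 26.33 F [ 0.4 -0.1 -1.2] op 0.9 grip 0.0
scene
solder c 0.4267 0.0123 r 0.0274 n 1016 z [0.039 0.041 0.043]
loupe c 0.44 -0.2603 r 0.0214 n 190 z [0.034 0.038 0.042]
braid c 0.6381 -0.1399 r 0.0215 n 155 z [0.012 0.014 0.016]
tin c 0.4526 -0.3796 r 0.0288 n 479 z [0.02  0.023 0.025]
wrist
solder c 0.4265 0.0119 r 0.0265 n 1889 z [0.04  0.041 0.042]
loupe c 0.4504 -0.254 r 0.014 n 120 z [0.034 0.038 0.041]
braid c 0.6372 -0.1408 r 0.0206 n 618 z [0.013 0.015 0.016]
tin c 0.4525 -0.3806 r 0.0283 n 1363 z [0.02  0.023 0.024]
```

View pics/end_scene.png

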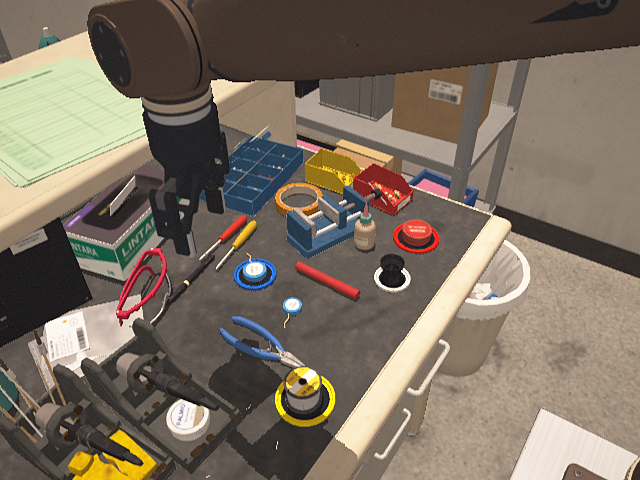

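The final view shows each thing upright in its own dish: solder reel (304,388), braid reel (256,270), loupe (392,268) and tin (417,233). The bottle still stands at (365,233), and the arm is clear.

```bash
python3 -c "
from plant import ctrl
print(ctrl.sign_off())"
```

```text
the job is handed in; nothing more can be done
None
```

All four supplies are set down upright and flat in their own dishes, the flux bottle was left standing where it was, and the job is handed in at about 26 s of robot time (no verdict was returned).

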